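# Prove a stamp in the cam-lift bench press

### The job

Prove the square zinc stamp in the green bench press: set it face up, flat in the square nest of the pulled-out bed, push the bed fully home under the head, and only then swing the cam lever up to the cam's highest lift, where the lever stands straight up and squeezes the stamp against the pressure pad. Finish while still holding the lever there by its grip, because it drops off the top when let go. Leave the other two stamps, the thread spools, the tin and the pen where they are.

Things in the scene. Friction and masses are not known exactly. Their poses are not given: they have to be found in the camera images.
- square_stamp: square cast-metal leather stamp, 32 x 32 mm and 14 mm high, relief face up, 0.07 kg; loose on the table on the right, one of three stamps in a row across, at least 80 mm apart centre to centre (the other two are round and flower-shaped). Origin: centre of its underside, z up; x and y square to its sides, and all four quarter turns serve alike.
- round_stamp: round stamp, 30 mm across, 12 mm high; not needed, leave it
- flower_stamp: flower-shaped stamp, 27 x 30 mm, 14 mm high; not needed, leave it
- press: green bench press fixed on the left, 245 mm deep, 130 wide, 179 high. Origin: on the table under the pad's middle; x points from its front (robot side) to its back, y to its left, z up. Its overarm reaches 28 mm in front of the origin, 72 wide, heights 134 to 168. The bed slides along x at y = 0; the cam lever's arm swings in the plane y = -86 mm, its grip bar spans y = -96 to -156.
- nest (a point): centre of the floor of the square nest in the bed, about 100 mm above the table; axes as the press. The brass nest frame is 56 mm square outside, its pocket 36 mm square and 5 mm deep with a small chamfer, so a seated stamp stands 9 mm proud of the frame.
- bed (a joint): position of the sliding bed along the press's x: 0 pulled out toward the robot, 0.140 m fully home against its stop, with the nest under the pad. Starts at 0 to 0.03; about 1.2 N of friction, and it stays where it is left.
- bed_handle (a point): middle of the bed's handle, a black round bar 15 mm thick and 64 mm long lying along the press's y, 80 mm in front of the nest's centre, bar centre about 127 mm above the table, carried on two 8 mm posts 24 mm either side of its middle; axes as the press. Push it toward the press's +x.
- cam_lever (a joint): angle of the cam lever: 0 at rest, leaning forward to the robot 1.30 rad from upright; 1.30 rad straight up, the cam's highest lift; stop at 1.9, beyond the top, where the lift falls again. Springs and its weight drive it back to 0 before the top and on to 1.9 after it: up to about 5 N at the grip bar halfway, very little near the top.
- lever_pivot (a point): point on the cam shaft's axis level with the middle of the grip bar: 20 mm in front of the press origin, 126 mm to its right and 58 mm above the table. The lever turns about the press's y axis through it; the grip bar's axis stays 150 mm from it. The point's axes turn with the lever.
- lever_grip: red round grip bar at the lever's end, 19 mm thick, 60 mm long, along the press's y, outboard of the arm; origin: its middle. It revolves freely on a pin about its own axis. At lever angle 0 it is 98 mm above the table, 145 mm in front of the pivot; with the lever straight up 208 mm above the table. Free room to pinch it from above across its thickness.
- lift_table (a joint): height by which the cam has lifted the table with the bed: about 0 at rest (bearing give can make it read -0.5 mm), about 0.0078 m at the highest lift with a stamp squeezed
- pressure_pad: sprung pad under the press's overarm with a black rubber face, 44 mm square; origin: centre of its face, 118.5 mm above the table at rest, about 4 mm above a stamp seated in the nest with the bed home. It gives way upward by about 4 mm at full lift and presses with about 25 to 30 N.
- brown_spool: brown thread spool, 40 mm across, 49 mm high, standing left of the press; leave it
- cream_spool: cream thread spool, 40 mm across, 49 mm high; leave it
- wax: white and red tin, 68 mm across, 43 mm high; leave it
- pen: dark marker pen, 130 mm long, on the right; leave it

How it is judged (in metres and radians):
On the way, in this order (a step that is already met when the one before it is completed fails the run):
1. the square stamp sits face up and flat in the nest, let go, with the bed still pulled out (horizontal distance between square_stamp and nest below 0.0045 m and z of square_stamp in the frame of nest between -0.003 and 0.002 m and angle between square_stamp's own z axis and vertical below 0.06 rad and contact force between the fingers and square_stamp below 0.1 N and value of joint bed below 0.1 m), for 0.2 s.
2. the bed is fully home with the stamp seated, the lever still down (horizontal distance between square_stamp and nest below 0.0045 m and z of square_stamp in the frame of nest between -0.003 and 0.002 m and angle between square_stamp's own z axis and vertical below 0.06 rad and contact force between the fingers and square_stamp below 0.1 N and value of joint bed above 0.136 m and value of joint cam_lever below 0.3 rad), for 0.2 s.
At the end, for the whole second after the job is handed in: Stamp flat in the nest (within 4.5 mm of its centre), bed within 4 mm of home, lever within 0.14 rad of straight up, table lifted over 7.2 mm, pad pressing the stamp with over 15 N, and the robot's fingers still on the lever's grip with over 1 N (horizontal distance between square_stamp and nest below 0.0045 m and z of square_stamp in the frame of nest between -0.003 and 0.002 m and angle between square_stamp's own z axis and vertical below 0.06 rad and contact force between the fingers and square_stamp below 0.1 N and value of joint bed above 0.136 m and value of joint cam_lever between 1.16 and 1.44 rad and value of joint lift_table above 0.0072 m and contact force between square_stamp and pressure_pad above 15 N and contact force between the fingers and lever_grip above 1 N); the arm keeps its last pose, push and grip.
It fails at once if the cam lever is raised more than 0.4 rad while the bed is not home (value of joint cam_lever above 0.4 rad and value of joint bed below 0.13 m).
It fails at once if another stamp, a spool, the tin or the pen is moved more than 20 mm (distance of any of round_stamp, flower_stamp, brown_spool, cream_spool, wax, pen from where it was at the start of the episode above 0.02 m).
It also fails if it takes over 72 s, if anything falls off the work surface, if the arm or the gripper's body presses on something with over 40 N, if the wrist force passes 120 N, or if a joint passes its speed limit or range.

### The arm

A 6-joint arm with a two-finger parallel gripper is mounted at the origin on a cart in front of the work surface, level with it; the furniture and walls round the work are solid. World frame = base frame: x ahead of the robot, y to its left, z up, the work surface at z = 0. Lengths are in mm, angles in degrees, forces in N, time in s.
With the tool pointing down it reaches from about 350 to 850 mm from the base axis. Payload 8.1 kg.
Tool frame: the origin (TCP) lies midway between the tips of the shut fingers; the grasp point (between the pads) lies manip.grip_point_offset behind it (manip.grip_point_offset is the distance from the TCP to the grasp point, in mm); z points along the fingers, y is the line along which they close (so a half turn about z gives the same grasp; the last joint's range is limited). The gripper opens to 85 mm and grips with 20 to 120 N. Pads are 22 mm wide; open, the fingers measure 114 mm over their backs; the gripper's body (76 mm by 85 mm) begins 54 mm behind the grasp point. The pads swing forward as they close: fully open they stand 13 mm farther back than shut.
Start: joints at [-81.727, 7.471, 85.268, -0, 87.261, -4.893], TCP at [136.69, -584.227, 231.292] pointing down, gripper open.
Joint ranges: [-169.43, 169.43], [-51.17, 129.36], [1.28, 143.12], [-76.62, 256.62], [0, 156.53], [-152.29, 152.29]. Speed limits (degrees/s): [136.94, 136.94, 159.86, 180, 180, 180].

### API

Orientations are given as [roll, pitch, yaw] about the fixed x, y, z axes, in that order (R = Rz(yaw) Ry(pitch) Rx(roll)).
In Python, from plant import manip, camera gives the robot as it stands.
- The arm moves only by the shell command python3 -m creep 'ROWS' [FORCE]. ROWS is JSON, a list of rows, each an object with "claw": the finger opening in cm, from 0 to 8.54; "linear": the shift along the tool's x, y, z in cm, a list of three; "yaw": the turn about the tool's z in rad. A call has 1 to 10 rows; each row shifts and turns the commanded pose from where the row before left it, along the tool's axes as they then stand; what a row does not reach is not made up. A row lasts 1/10 s, in which the tool goes at most 50 mm and 8.59 degrees, less where a joint would pass 70% of its speed; a pose out of reach is approached as far as the arm can. A call with a gripper value outside its range is refused whole. The fingers move at their own pace and stop on an object; FORCE is the grip in N (left out, the last holds). Time passes only in rows, so rows that do not move let the fingers close. It gives the time, the measured TCP pose, the force, the opening and the grip force at its end, in the units of the state.
- manip.sense(): the state, without advancing time (a new reading comes with each control period).
- camera(name): name is "scene" or "side" or "wrist"; returns a dict with "pixels" (400x640x3 uint8, red, green, blue), "fov_y" (degrees; the focal length in pixels is half the picture's height over the tangent of half this angle, whatever the lens; pixels are square), "cx", "cy" (the principal point, pixels), "rvec" (rotation vector, rad) and "tvec" (3), from world to camera coordinates, as OpenCV has them; the wrist camera has in their place "tool_from_camera" (4x4, takes a point from camera to tool coordinates, whose origin is the TCP and whose axes are the flange's). Camera axes: x right, y down, z forward; pixel columns grow to the right and rows downward; lengths in mm; the calibration is good to about 2 mm. A picture is of the moment at which its call begins: read the wrist's pose just before it. There is no depth.
- manip.finish_job(): hands the job in; it is judged then, once.
The state is a dict: "time_s": time; "joints": joint angles; "dq": joint speeds; "tau": joint torques, N m; "tcp_pos": TCP position; "tool_rot": TCP orientation; "wrist_force": force on the tool from outside, world axes, zero at the start; "ft_torque": the same for the moment, N m; "opening": finger opening in mm; "gripper_force": force on a finger pad.
Only numpy, scipy, OpenCV 4.12 (cv2) and the standard library are available. Lean on these libraries where they do the work, as an engineer would, in place of code of your own. Each camera call takes 0.05 s, during which the arm holds its last target. There are 200 camera calls.

## Working session

There is one attempt and no reset: what is moved stays moved. The work goes in short steps, Python scripts to look and compute and a shell command to move; the robot and the scene stay as the last step left them, time stands still between calls to the robot, and variables do not carry over. Pictures are saved under pics/ and viewed, at most 10 in all, crops included, and the job is handed in when it is done.

```bash
ls; mkdir -p pics; cat > h.py <<'E'
import numpy as np, cv2
from plant import manip, camera
def cam(name):
    s=manip.sense(); c=camera(name); im=c["pixels"]
    f=im.shape[0]/2/np.tan(np.radians(c["fov_y"])/2)
    K=np.array([[f,0,c["cx"]],[0,f,c["cy"]],[0,0,1.]])
    if "rvec" in c:
        R=cv2.Rodrigues(np.array(c["rvec"],float))[0]; t=np.array(c["tvec"],float).ravel()
    else:
        T=np.eye(4); T[:3,:3]=rot(s["tool_rot"]); T[:3,3]=s["tcp_pos"]
        W=np.linalg.inv(T@np.array(c["tool_from_camera"])); R=W[:3,:3]; t=W[:3,3]
    return dict(im=np.array(im),K=K,R=R,t=t)
def rot(r):
    from scipy.spatial.transform import Rotation as Ro
    return Ro.from_euler("xyz",r,degrees=True).as_matrix()
def save(c,fn): cv2.imwrite(fn,cv2.cvtColor(c["im"],cv2.COLOR_RGB2BGR))
def onz(c,u,v,z):
    d=c["R"].T@np.linalg.inv(c["K"])@[u,v,1.]; o=-c["R"].T@c["t"]
    return o+d*(z-o[2])/d[2]
def proj(c,P):
    q=(c["R"]@np.array(P,float).T).T+c["t"]; q=q@c["K"].T; return q[...,:2]/q[...,2:]
def tri(c1,p1,c2,p2):
    P=[c["K"]@np.c_[c["R"],c["t"]] for c in (c1,c2)]
    X=cv2.triangulatePoints(P[0],P[1],np.array(p1,float),np.array(p2,float)); return (X[:3]/X[3]).ravel()
import pickle
def dump(c,fn): pickle.dump(c,open(fn,"wb"))
def load(fn): return pickle.load(open(fn,"rb"))
E
python3 - <<'E'
from h import *
print(manip.sense(), manip.grip_point_offset)
for n in ("scene","side","wrist"):
    c=cam(n); save(c,f"pics/{n}0.png"); dump(c,n+"0.pkl"); print(n,c["K"][0],-c["R"].T@c["t"])
E
```

```text
pics
{'time_s': 0.0, 'joints': array([-8.17290889e+01,  7.51585437e+00,  8.53297172e+01,  6.15459486e-04,
        8.72622886e+01, -4.89095622e+00]), 'dq': array([-0.08140422,  0.02137957, -0.06340891, -0.04299308,  0.03434318,
        0.00189863]), 'tau': array([-5.05855114e-04, -5.69387162e+01, -5.00570083e+01, -2.70870996e-04,
        1.46913860e-02, -2.05076668e-05]), 'tcp_pos': array([ 136.58820972, -583.67337574,  230.23246608]), 'tool_rot': array([-1.79892585e+02, -9.80857321e-03,  1.31618282e+01]), 'wrist_force': array([0.47830342, 0.19106072, 0.21353235]), 'ft_torque': array([-0.0481349 , -0.00901625, -0.04752918]), 'gripper_force': 0.0, 'opening': 85.48270717982028} 18.700000000000003
scene [403.23861974   0.         319.93729364] [-717.17030722  669.43818654  910.71706623]
side [415.5522145    0.         325.56752357] [  302.36385104 -1083.35204854  1028.37976958]
wrist [311.18186104   0.         314.03979262] [ 213.60260045 -565.01890478  373.06119354]
```

View pics/scene0.png

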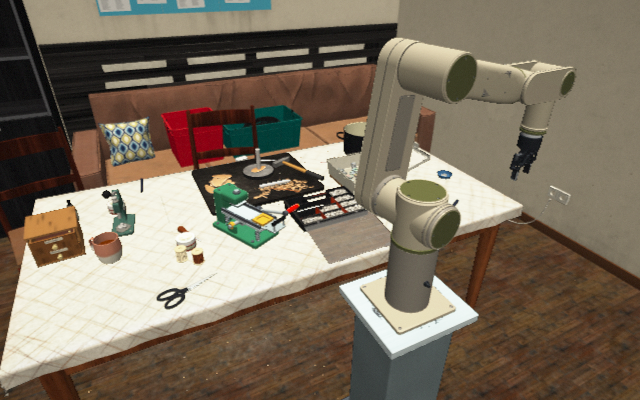

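View pics/side0.png

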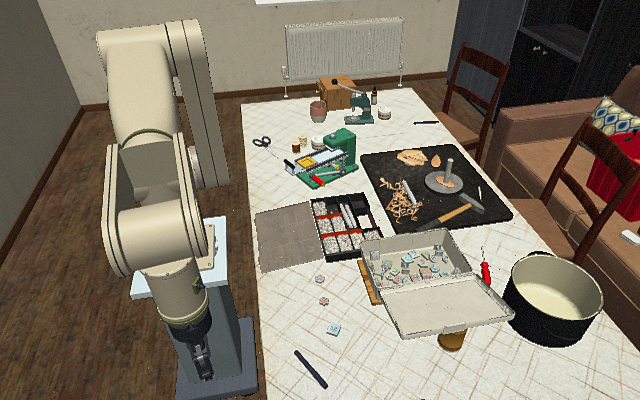

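Scene: the green press is at about (248,215), with its red grip at (293,209). Side: the press is at (325,160). The stamps are at (320,279), (323,301) and (333,330), the last looking square, and the pen is at (311,369). I'll enlarge these areas.

```bash
python3 - <<'E'
from h import *
a=load("scene0.pkl")["im"][170:255,200:310]; b=load("side0.pkl")["im"][115:200,260:370]; d=load("side0.pkl")["im"][265:345,290:360]; w=load("wrist0.pkl")["im"]
o=np.zeros((600,800,3),np.uint8)
f=lambda x,s:cv2.resize(x,None,fx=s,fy=s,interpolation=cv2.INTER_CUBIC)
o[:306,:396]=f(a,3.6); o[:306,400:796]=f(b,3.6); x=f(d,3.6); o[310:310+x.shape[0],:x.shape[1]]=x; x=f(w,.7); o[310:590,300:748]=x
save(dict(im=o),"pics/comp.png")
c=load("side0.pkl")
for p in [(320,279),(323,301),(333,330)]: print(onz(c,*p,14))
print(onz(c,311,369,5))
E
```

```text
[ 442.29363642 -233.77567704   14.        ]
[ 435.25972095 -319.05432503   14.        ]
[ 443.60223461 -422.64985077   14.        ]
[ 363.96363712 -519.59901411    5.        ]
```

View pics/comp.png

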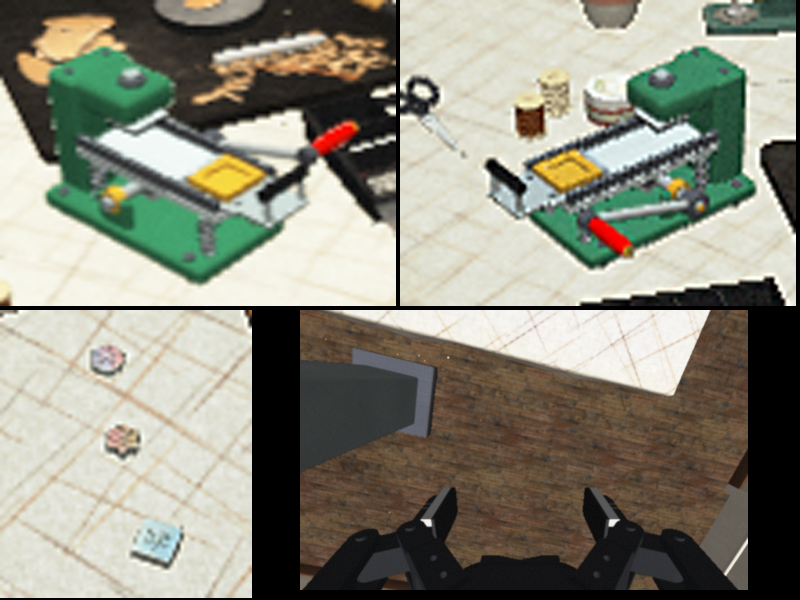

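The enlarged view shows the yellow nest frame, the black handle and the red lever grip clearly. The square stamp is the light-blue piece farthest from the press. Next I'll fit the press pose.

```bash
python3 - <<'E'
from h import *
from scipy.optimize import least_squares
S=load("scene0.pkl"); D=load("side0.pkl")
s=lambda x,y:(200+x/3.6,170+y/3.6); d=lambda x,y:(260+(x-400)/3.6,115+y/3.6)
print("nest",tri(S,s(227,175),D,d(570,171)),"handle",tri(S,s(283,182),D,d(506,178)),"griptip",tri(S,s(357,125),D,d(630,251)))
# press-frame points; (pt, moves with bed)
L=[([-220,32,127],1,(264,197),(490,163)),([-220,-32,127],1,(303,167),(521,193)),([-140,0,105],1,(227,175),(570,171)),([-165,-156,98],0,(357,125),(630,251)),([-165,-96,98],0,(316,148),(593,222))]
def P(p):
    x,y,a,b=p; c,q=np.cos(a),np.sin(a)
    return np.array([[x+c*(X[0]+b*m)-q*X[1],y+q*(X[0]+b*m)+c*X[1],X[2]] for X,m,_,_ in L])
def res(p): 
    W=P(p); return np.r_[(proj(S,W)-[s(*l[2]) for l in L]).ravel(),(proj(D,W)-[d(*l[3]) for l in L]).ravel()]
r=least_squares(res,[650,200,0,10],x_scale=[10,10,.05,10]); print(r.x,np.degrees(r.x[2]),r.fun.round(1)); print(P(r.x).round(1))
st=manip.sense(); R=rot(st["tool_rot"]); print("stamp delta tool mm",R.T@(np.array([445,-423,200])-st["tcp_pos"]),R)
E
```

```text
nest [490.94686172 294.55750254  98.69731385] handle [416.8740738  260.68411513 123.27622077] griptip [526.5566096  134.09186032  97.9958549 ]
[6.08061395e+02 3.49013374e+02 4.38693925e-01 7.35837531e+00] 25.135310392246954 [-0.7 -1.5  0.9 -0.8  0.2 -1.7 -1.3 -0.4 -0.3 -0.5 -0.5  0.4 -0.2 -0.6
 -1.  -0.4 -1.1  0.4 -0.1  0.9]
[[402.  287.7 127. ]
 [429.1 229.7 127. ]
 [488.  292.7 105. ]
 [524.9 137.7  98. ]
 [499.5 192.   98. ]]
stamp delta tool mm [336.85058384 -86.26862001  30.64647905] [[ 9.73707668e-01  2.27801120e-01 -1.65272151e-04]
 [ 2.27801111e-01 -9.73706552e-01  1.48454472e-03]
 [ 1.77254374e-04 -1.48316175e-03 -9.99998884e-01]]
```

```bash
python3 -m creep '[{"linear":[4.0,-1.2,0.4],"yaw":0,"claw":8.5},{"linear":[4.0,-1.2,0.4],"yaw":0,"claw":8.5},{"linear":[4.0,-1.2,0.4],"yaw":0,"claw":8.5},{"linear":[4.0,-1.2,0.4],"yaw":0,"claw":8.5},{"linear":[4.0,-1.2,0.4],"yaw":0,"claw":8.5},{"linear":[4.0,-1.2,0.4],"yaw":0,"claw":8.5},{"linear":[4.0,-1.2,0.4],"yaw":0,"claw":8.5},{"linear":[0,0,0],"yaw":0,"claw":8.5},{"linear":[0,0,0],"yaw":0,"claw":8.5}]' 30
python3 - <<'E'
from h import *
c=cam("wrist"); save(c,"pics/w1.png"); dump(c,"w1.pkl")
print(manip.sense()["tcp_pos"],proj(c,[[445,-423,14]]), c["R"].round(3))
E
```

```text
time_s: 1.05
tcp_pos: [390.7, -437.9, 202.8]
tool_rot: [-180.0, 0.0, 13.3]
wrist_force: [-0.1, -0.0, 0.1]
opening: 85.1
gripper_force: 0.0
[ 389.88653156 -438.62512242  202.99888473] [[313.24729867 119.5590238 ]] [[ 0.229 -0.973 -0.001]
 [-0.927 -0.219  0.305]
 [-0.297 -0.069 -0.952]]
```

View pics/w1.png

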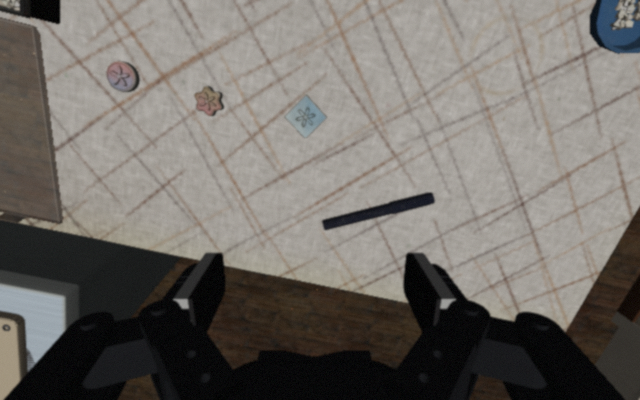

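The stamp is at (306,116), turned about 45° in the picture. The pen is at (380,211) and the flower stamp at (209,100), both well clear of it. I'll segment the blue top and work out the grasp.

```bash
cat >> h.py <<'E'
def stamp(c,z,win):
    u0,v0,u1,v1=win; im=c["im"][v0:v1,u0:u1].astype(int)
    m=((im[...,2]-im[...,0])>12).astype(np.uint8); m=cv2.morphologyEx(m,cv2.MORPH_CLOSE,np.ones((5,5)))
    k=max(cv2.findContours(m,0,2)[0],key=cv2.contourArea)[:,0]+[u0,v0]
    W=np.array([onz(c,*p,z)[:2] for p in k],np.float32)
    return k,cv2.minAreaRect(W),len(k)
E
python3 - <<'E'
from h import *
c=load("w1.pkl"); k,r,n=stamp(c,14,(275,85,340,145)); print(k.min(0),k.max(0),r)
E
```

```text
[290  97] [325 135] ((446.2389221191406, -414.7648010253906), (28.77855682373047, 29.046724319458008), 56.954097747802734)
```

```bash
python3 -m creep '[{"linear":[2.0,-0.33,3.3],"yaw":0,"claw":8.0},{"linear":[2.0,-0.33,3.3],"yaw":0,"claw":8.0},{"linear":[1.95,-0.32,3.3],"yaw":0,"claw":8.0},{"linear":[0,0,0],"yaw":-0.127,"claw":8.0},{"linear":[0,0,0],"yaw":-0.127,"claw":8.0},{"linear":[0,0,0],"yaw":-0.127,"claw":8.0},{"linear":[0,0,0],"yaw":-0.127,"claw":8.0},{"linear":[0,0,0],"yaw":-0.127,"claw":8.0},{"linear":[0,0,0],"yaw":-0.127,"claw":8.0},{"linear":[0,0,0],"yaw":0,"claw":8.0}]' 30
python3 - <<'E'
from h import *
c=cam("wrist"); save(c,"pics/w2.png"); dump(c,"w2.pkl")
s=manip.sense(); print(s["tcp_pos"],s["tool_rot"],s["opening"],proj(c,[[446,-415,14]]))
u,v=proj(c,[446,-415,14]).astype(int)
k,r,n=stamp(c,14,(u-60,v-55,u+60,v+55)); print(k.min(0),k.max(0),r)
E
```

```text
time_s: 2.1
tcp_pos: [444.6, -416.9, 104.4]
tool_rot: [180.0, 0.0, 56.8]
wrist_force: [-0.1, -0.2, -0.4]
opening: 79.9
gripper_force: 0.0
[ 444.79907906 -416.69749406  104.43751611] [1.79995720e+02 1.78036693e-02 5.65641467e+01] 79.99002958895053 [[313.95137358 199.13875021]]
[296 179] [332 215] ((447.22900390625, -413.5758361816406), (30.0821590423584, 28.11530303955078), 54.164310455322266)
```

View pics/w2.png

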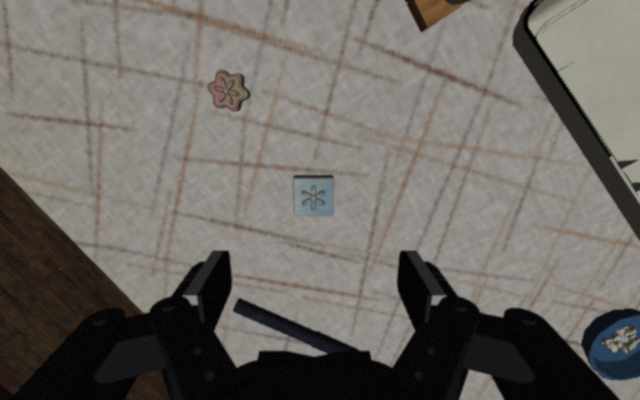

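The stamp's top is centred at (313.5,198.5) and lined up with the fingers, close to the prediction. I'll descend and grasp, keeping the tips about 7 mm up so they clear the nest frame later.

```bash
python3 -m creep '[{"linear":[0.29,0.02,3.3],"yaw":0,"claw":7.0},{"linear":[0,0,3.3],"yaw":0,"claw":7.0},{"linear":[0,0,2.3],"yaw":0,"claw":7.0},{"linear":[0,0,1.0],"yaw":0,"claw":7.0},{"linear":[0,0,0],"yaw":0,"claw":7.0}]' 30; python3 -m creep '[{"linear":[0,0,0],"yaw":0,"claw":2.0},{"linear":[0,0,0],"yaw":0,"claw":2.0},{"linear":[0,0,0],"yaw":0,"claw":2.0},{"linear":[0,0,0],"yaw":0,"claw":2.0},{"linear":[0,0,0],"yaw":0,"claw":2.0}]' 40
```

```text
time_s: 2.65
tcp_pos: [446.3, -412.6, 3.7]
tool_rot: [-179.8, -0.0, 56.7]
wrist_force: [-0.4, 0.1, 0.7]
opening: 69.9
gripper_force: 0.0
time_s: 3.15
tcp_pos: [448.8, -414.5, 7.5]
tool_rot: [179.8, 0.1, 56.8]
wrist_force: [-1.2, 0.2, 6.4]
opening: 31.3
gripper_force: 40.3
```

```bash
python3 -m creep '[{"linear":[0,0,-2],"yaw":0,"claw":2.0},{"linear":[0,0,-4],"yaw":0,"claw":2.0},{"linear":[0,0,-4.5],"yaw":0,"claw":2.0},{"linear":[0,0,-4.5],"yaw":0,"claw":2.0},{"linear":[0,0,-4.5],"yaw":0,"claw":2.0},{"linear":[0,0,0],"yaw":0,"claw":2.0}]' 40
python3 - <<'E'
from h import *
c=cam("wrist"); save(dict(im=c["im"][180:380,180:460]),"pics/w3.png"); dump(c,"w3.pkl")
s=manip.sense(); print(s["tcp_pos"],s["tool_rot"],s["opening"],s["wrist_force"],s["joints"])
R=rot(s["tool_rot"])
for z in (-7,-5,0): print(z,proj(c,[s["tcp_pos"]+R@[x,0,z] for x in (-16,0,16)]))
E
```

```text
time_s: 3.75
tcp_pos: [450.7, -416.4, 210.1]
tool_rot: [179.2, 0.2, 56.8]
wrist_force: [0.8, -0.8, -0.2]
opening: 30.9
gripper_force: 40.0
[ 449.70736383 -415.33122947  206.12968877] [1.79460298e+02 1.36143650e-01 5.68239556e+01] 30.972406615928083 [-0.44913036  1.06425379 -0.23777422] [-4.75231422e+01  9.49279412e+00  8.56789186e+01  1.85136001e-03
  8.42716818e+01 -1.43479148e+01]
-7 [[310.80425324 288.31540866]
 [310.68481989 261.01234839]
 [310.55772914 231.95876895]]
-5 [[310.8259984  286.08258617]
 [310.70866275 259.0379881 ]
 [310.58389715 230.28086555]]
0 [[310.87821286 280.72113558]
 [310.76584402 254.30296917]
 [310.64657293 226.26206897]]
```

View pics/w3.png

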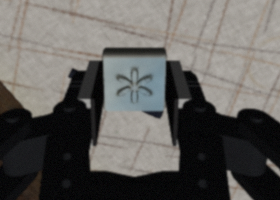

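The stamp is held flat and centred between the fingers, its top centre at about (314,263) in the full picture. I'll carry it to a viewpoint just in front of the nest.

```bash
python3 -m creep '[{"linear":[2,-1.4,0],"yaw":0,"claw":2.0},{"linear":[3.6,-2.5,0],"yaw":0,"claw":2.0},{"linear":[3.6,-2.5,0],"yaw":0,"claw":2.0},{"linear":[3.6,-2.5,0],"yaw":0,"claw":2.0},{"linear":[3.6,-2.5,0],"yaw":0,"claw":2.0},{"linear":[3.6,-2.5,0],"yaw":0,"claw":2.0},{"linear":[3.6,-2.5,0],"yaw":0,"claw":2.0},{"linear":[3.6,-2.5,0],"yaw":0,"claw":2.0},{"linear":[3.6,-2.5,0],"yaw":0,"claw":2.0},{"linear":[3.6,-2.5,0],"yaw":0,"claw":2.0}]' 40
python3 -m creep '[{"linear":[3.6,-2.5,0],"yaw":0,"claw":2.0},{"linear":[3.6,-2.5,0],"yaw":0,"claw":2.0},{"linear":[3.6,-2.5,0],"yaw":0,"claw":2.0},{"linear":[3.6,-2.5,0],"yaw":0,"claw":2.0},{"linear":[3.6,-2.5,0],"yaw":0,"claw":2.0},{"linear":[2.4,-1.6,0],"yaw":0,"claw":2.0},{"linear":[0,0,0],"yaw":0.138,"claw":2.0},{"linear":[0,0,0],"yaw":0.138,"claw":2.0},{"linear":[0,0,0],"yaw":0.138,"claw":2.0},{"linear":[0,0,0],"yaw":0.138,"claw":2.0}]' 40
python3 -m creep '[{"linear":[0,0,0],"yaw":0,"claw":2.0},{"linear":[0,0,0],"yaw":0,"claw":2.0},{"linear":[0,0,0],"yaw":0,"claw":2.0}]' 40
python3 - <<'E'
from h import *
c=cam("wrist"); save(c,"pics/w4.png"); dump(c,"w4.pkl")
s=manip.sense(); print(s["tcp_pos"],s["tool_rot"],s["opening"],s["wrist_force"],s["joints"].round(0))
print(proj(c,[[488,292.7,105]]))
E
```

```text
time_s: 4.8
tcp_pos: [434.7, 7.2, 199.1]
tool_rot: [-179.9, 0.0, 56.8]
wrist_force: [0.6, 0.2, -0.7]
opening: 31.2
gripper_force: 40.0
time_s: 5.8
tcp_pos: [428.6, 253.2, 198.7]
tool_rot: [180.0, 0.1, 24.9]
wrist_force: [0.1, -0.0, -1.9]
opening: 31.3
gripper_force: 40.0
time_s: 6.1
tcp_pos: [429.2, 253.2, 199.8]
tool_rot: [-180.0, 0.0, 25.4]
wrist_force: [1.0, 0.3, -1.3]
opening: 30.9
gripper_force: 40.0
[429.26874516 253.25321026 199.9349447 ] [-1.79998577e+02  3.06057674e-02  2.53393952e+01] 30.738562619903743 [-0.27895891  1.25353341 -0.58176896] [ 25.  -7. 103.   0.  84.  89.]
[[300.75447775 109.68270722]]
```

View pics/w4.png

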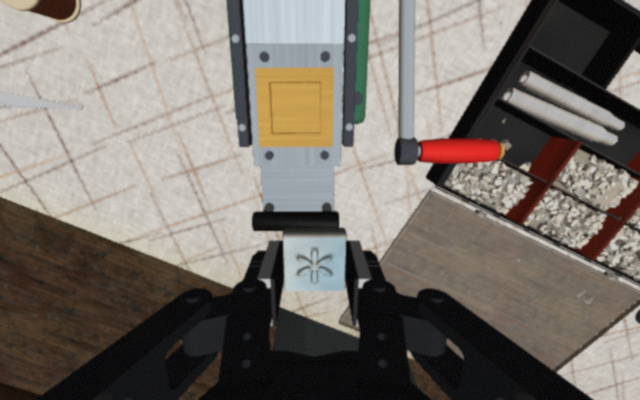

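The yellow frame spans about (255,67)–(334,147), the handle is at (295,220), the red grip at (463,151) and the held stamp's centre at (315,263). I'll compute stamp-to-nest in the tool frame so the calibration offset cancels.

```bash
cat >> h.py <<'E'
def yellow(c,z,win):
    u0,v0,u1,v1=win; im=cv2.cvtColor(c["im"],cv2.COLOR_RGB2HSV)[v0:v1,u0:u1]
    m=cv2.inRange(im,(15,110,100),(30,255,255)); k=max(cv2.findContours(m,0,1)[0],key=cv2.contourArea)[:,0]+[u0,v0]
    return k,cv2.minAreaRect(np.array([onz(c,u,v,z)[:2] for u,v in k],np.float32))
def blue(c,z,win):
    u0,v0,u1,v1=win; im=c["im"][v0:v1,u0:u1].astype(int)
    m=(((im[...,2]-im[...,0])>12)&(im[...,2]>110)).astype(np.uint8); m=cv2.morphologyEx(m,cv2.MORPH_CLOSE,np.ones((7,7)))
    k=max(cv2.findContours(m,0,1)[0],key=cv2.contourArea)[:,0]+[u0,v0]
    return k,cv2.minAreaRect(np.array([onz(c,u,v,z)[:2] for u,v in k],np.float32))
E
python3 - <<'E'
from h import *
c=load("w4.pkl"); tcp=np.array([429.3,253.2,199.9]); R=rot([180,0,25.3])
k,y=yellow(c,105,(230,40,360,170)); print(k.min(0),k.max(0),y)
k,b=blue(c,199.9+6.5,(270,220,360,310)); print(k.min(0),k.max(0),b)
for n,p,z in (("nest",y[0],105),("stamp",b[0],206.4)): print(n,R.T@(np.array([*p,z])-tcp))
print("bed/handle/lever grip:", R.T@(onz(c,463,151,98)-tcp), onz(c,463,151,98))
E
```

```text
[256  68] [332 146] ((487.0325012207031, 297.1083984375), (55.19581985473633, 55.040611267089844), 25.659082412719727)
[285 238] [345 290] ((429.2117004394531, 253.61976623535156), (29.00809097290039, 29.612640380859375), 25.353673934936523)
nest [ 70.95954624 -15.02437844  94.9       ]
stamp [ 0.09956031 -0.41723884 -6.5       ]
bed/handle/lever grip: [ 38.35863534 116.59680775 101.9       ] [513.80793548 164.17972521  98.        ]
```

```bash
python3 -m creep '[{"linear":[2.4,-0.5,0],"yaw":0,"claw":2.0},{"linear":[2.4,-0.5,0],"yaw":0,"claw":2.0},{"linear":[2.3,-0.46,0],"yaw":0,"claw":2.0},{"linear":[0,0,2.5],"yaw":0,"claw":2.0},{"linear":[0,0,2.5],"yaw":0,"claw":2.0},{"linear":[0,0,1.8],"yaw":0,"claw":2.0},{"linear":[0,0,0],"yaw":0,"claw":2.0},{"linear":[0,0,0],"yaw":0,"claw":2.0},{"linear":[0,0,0],"yaw":0,"claw":2.0}]' 40
python3 - <<'E'
from h import *
c=cam("wrist"); save(c,"pics/w5f.png"); dump(c,"w5.pkl")
s=manip.sense(); print(s["tcp_pos"],s["tool_rot"],s["opening"],s["wrist_force"])
save(dict(im=cv2.resize(c["im"][130:330,190:440],None,fx=3,fy=3)),"pics/w5.png")
R=rot(s["tool_rot"]); 
try:
    k,y=yellow(c,105,(230,130,400,330)); print(k.min(0),k.max(0),y, R.T@(np.array([*y[0],105])-s["tcp_pos"]))
except Exception as e: print(e)
k,b=blue(c,s["tcp_pos"][2]+6.5,(270,220,360,310)); print(k.min(0),k.max(0), R.T@(np.array([*b[0],105])-s["tcp_pos"]))
E
```

```text
time_s: 7.05
tcp_pos: [488.4, 297.2, 134.0]
tool_rot: [-180.0, -0.1, 25.2]
wrist_force: [0.7, 0.0, -1.0]
opening: 30.9
gripper_force: 40.0
[488.49800856 297.27918377 134.12934741] [-1.79996939e+02 -1.60668518e-01  2.52181748e+01] 30.65147566428985 [ 1.0470151  -0.04423182 -0.75118377]
[267 192] [361 240] ((498.7872314453125, 302.7414855957031), (30.427690505981445, 55.41822814941406), 25.200685501098633) [11.55414974 -0.5562516  29.16189187]
[280 238] [349 309] [-5.69579485 -0.45850706 29.11351432]
```

View pics/w5.png

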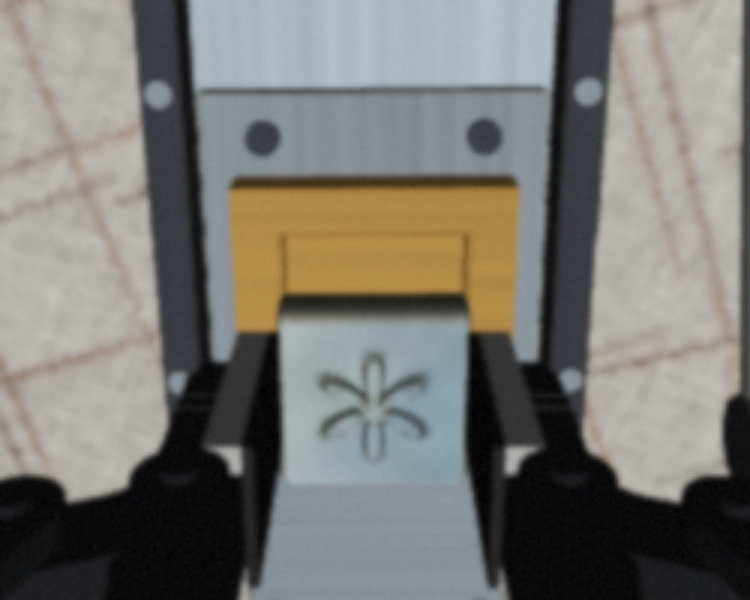

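Laterally the frame (231–518) and the stamp (281–467) share the same centre at 374. Next I'll check the fore-aft alignment from the edges.

```bash
python3 - <<'E'
from h import *
c=load("w5.pkl"); tcp=np.array([488.5,297.3,134.1]); R=rot([180,-.16,25.2])
for n,v,z in (("frame far",192,105),("pocket far",208,105),("stamp far",234.3,140.6),("stamp near",291.7,140.6),("bottom far?",229.5,126.6)): print(n,(R.T@(onz(c,314.5,v,z)-tcp)).round(2))
E
```

```text
frame far [26.76 -0.41 29.17]
pocket far [16.95 -0.41 29.15]
stamp far [16.51 -0.45 -6.45]
stamp near [-15.38  -0.44  -6.54]
bottom far? [12.81 -0.43  7.54]
```

```bash
python3 -m creep '[{"linear":[-0.17,0,0],"yaw":0,"claw":2.0},{"linear":[0,0,0.8],"yaw":0,"claw":2.0},{"linear":[0,0,0.8],"yaw":0,"claw":2.0},{"linear":[0,0,0.4],"yaw":0,"claw":2.0},{"linear":[0,0,0],"yaw":0,"claw":2.0},{"linear":[0,0,0],"yaw":0,"claw":2.0},{"linear":[0,0,0],"yaw":0,"claw":2.0}]' 40
python3 -m creep '[{"linear":[0,0,0.2],"yaw":0,"claw":2.0},{"linear":[0,0,0.1],"yaw":0,"claw":2.0},{"linear":[0,0,0],"yaw":0,"claw":2.0},{"linear":[0,0,0],"yaw":0,"claw":2.0}]' 40
python3 -c "
from h import *
s=manip.sense();print(s['tcp_pos'],s['wrist_force'],s['ft_torque'])"
```

```text
time_s: 7.8
tcp_pos: [486.0, 296.1, 112.2]
tool_rot: [-180.0, -0.0, 25.2]
wrist_force: [0.5, 0.5, 1.9]
opening: 31.0
gripper_force: 40.3
time_s: 8.2
tcp_pos: [487.4, 296.8, 111.5]
tool_rot: [-180.0, -0.2, 25.2]
wrist_force: [-0.7, -0.3, 12.2]
opening: 30.9
gripper_force: 41.4
[487.42682841 296.7986482  111.52240938] [-0.70796108 -0.29904658 12.23684165] [-0.1798771   0.3151541   0.02279246]
```

```bash
python3 -m creep '[{"linear":[0,0,-0.1],"yaw":0,"claw":2.0},{"linear":[0,0,0],"yaw":0,"claw":2.0}]' 40
python3 - <<'E'
from h import *
c=cam("wrist"); dump(c,"w6.pkl"); s=manip.sense(); print(s["tcp_pos"],s["tool_rot"],s["wrist_force"])
save(dict(im=cv2.resize(c["im"][170:320,230:400],None,fx=4,fy=4,interpolation=cv2.INTER_CUBIC)),"pics/w6.png")
E
```

```text
time_s: 8.4
tcp_pos: [487.2, 296.7, 111.9]
tool_rot: [-180.0, -0.2, 25.2]
wrist_force: [1.5, 0.1, 8.2]
opening: 30.9
gripper_force: 41.0
[487.26023852 296.71774648 111.8596425 ] [-179.99647605   -0.19633665   25.19791737] [0.73305045 0.0783589  7.96166824]
```

View pics/w6.png

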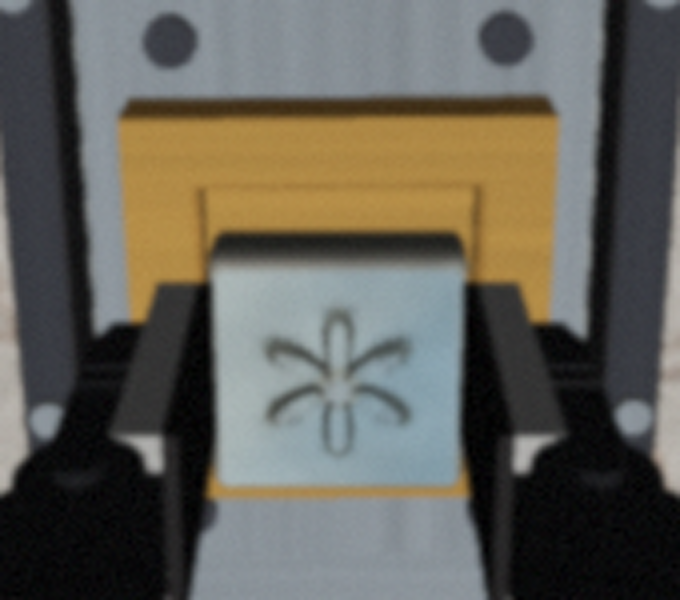

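The stamp sits on the frame's near rim. The gap at the far side is large (crop rows 186–234), while only a thin strip of frame shows in front (row 498). I'll compute the offset.

```bash
python3 - <<'E'
from h import *
c=load("w6.pkl"); tcp=np.array([487.26,296.72,111.86]); R=rot([180,-.2,25.2])
for n,v,z in (("frame far",115,105),("frame near",498,105),("pocket far",186,105),("stampbot far",236,105),("stamptop far",268,119),("stamptop near",487,119),("stamptop far",268,118),("stamptop near",487,118)): print(n,(R.T@(onz(c,314.5,170+v/4,z)-tcp)).round(2))
E
```

```text
frame far [30.04 -0.43  6.96]
frame near [-26.46  -0.44   6.77]
pocket far [20.42 -0.43  6.93]
stampbot far [13.42 -0.43  6.91]
stamptop far [15.44 -0.45 -7.09]
stamptop near [-14.94  -0.45  -7.19]
stamptop far [14.97 -0.45 -6.09]
stamptop near [-15.64  -0.45  -6.19]
```

```bash
python3 - <<'E'
from h import *
c=load("w2.pkl"); tcp=np.array([444.8,-416.7,104.4]); R=rot([180,0,56.57])
g=c["im"][168:224,308:320].mean(1).astype(int); print("w2",list(zip(range(168,224),g[:,0],g[:,2])))
for n,v,z in (("bot far",176,0),("top far",181,14),("top near",216,14)): print(n,(R.T@(onz(c,313.5,v,z)-tcp)).round(2))
for f in ("w3.pkl","w5.pkl","w6.pkl"):
    g=load(f)["im"][220:300,308:320].mean(1).astype(int); print(f,[f"{v}:{a}/{b}" for v,a,b in list(zip(range(220,300),g[:,0],g[:,2])) if v<245 or v>284])
E
```

```text
w2 [(168, np.int64(132), np.int64(115)), (169, np.int64(126), np.int64(107)), (170, np.int64(124), np.int64(103)), (171, np.int64(126), np.int64(107)), (172, np.int64(132), np.int64(116)), (173, np.int64(132), np.int64(120)), (174, np.int64(114), np.int64(105)), (175, np.int64(74), np.int64(68)), (176, np.int64(46), np.int64(42)), (177, np.int64(57), np.int64(53)), (178, np.int64(87), np.int64(86)), (179, np.int64(109), np.int64(118)), (180, np.int64(117), np.int64(132)), (181, np.int64(118), np.int64(135)), (182, np.int64(118), np.int64(135)), (183, np.int64(118), np.int64(135)), (184, np.int64(116), np.int64(131)), (185, np.int64(112), np.int64(125)), (186, np.int64(108), np.int64(120)), (187, np.int64(108), np.int64(121)), (188, np.int64(111), np.int64(123)), (189, np.int64(112), np.int64(124)), (190, np.int64(113), np.int64(126)), (191, np.int64(112), np.int64(124)), (192, np.int64(105), np.int64(116)), (193, np.int64(97), np.int64(107)), (194, np.int64(93), np.int64(103)), (195, np.int64(97), np.int64(107)), (196, np.int64(104), np.int64(113)), (197, np.int64(103), np.int64(113)
[... 2112 characters left out ...]
92:140/154', '293:137/152', '294:137/152', '295:139/154', '296:140/155', '297:139/153', '298:138/153', '299:138/152']
w6.pkl ['220:181/72', '221:180/71', '222:178/70', '223:176/70', '224:174/68', '225:175/69', '226:166/66', '227:130/54', '228:75/37', '229:39/29', '230:32/30', '231:37/34', '232:49/45', '233:61/57', '234:80/74', '235:105/98', '236:126/123', '237:142/148', '238:148/164', '239:150/170', '240:150/170', '241:150/171', '242:150/170', '243:150/170', '244:149/168', '285:143/170', '286:146/171', '287:147/172', '288:146/171', '289:147/170', '290:148/163', '291:153/131', '292:162/89', '293:166/84', '294:155/119', '295:144/144', '296:139/153', '297:138/152', '298:138/153', '299:138/152']
```

The stamp is tilted a few degrees in the grip, top leaning forward. Its bottom therefore sits about 3.5 mm too close to the robot. I'll lift it slightly, shift it forward and lower it again.

```bash
python3 -m creep '[{"linear":[0,0,-0.4],"yaw":0,"claw":2.0},{"linear":[0.35,0,0],"yaw":0,"claw":2.0},{"linear":[0,0,0],"yaw":0,"claw":2.0},{"linear":[0,0,0.4],"yaw":0,"claw":2.0},{"linear":[0,0,0.1],"yaw":0,"claw":2.0},{"linear":[0,0,0],"yaw":0,"claw":2.0},{"linear":[0,0,0],"yaw":0,"claw":2.0}]' 40
python3 -m creep '[{"linear":[0,0,0.2],"yaw":0,"claw":2.0},{"linear":[0,0,0],"yaw":0,"claw":2.0},{"linear":[0,0,0],"yaw":0,"claw":2.0}]' 40
```

```text
time_s: 9.15
tcp_pos: [488.9, 297.5, 109.0]
tool_rot: [180.0, 0.0, 25.2]
wrist_force: [0.2, -0.0, -0.3]
opening: 30.9
gripper_force: 40.0
time_s: 9.45
tcp_pos: [489.2, 297.7, 107.5]
tool_rot: [-180.0, -0.0, 25.2]
wrist_force: [1.1, 0.4, 0.9]
opening: 31.2
gripper_force: 40.2
```

```bash
python3 -m creep '[{"linear":[0,0,0.1],"yaw":0,"claw":2.0},{"linear":[0,0,0],"yaw":0,"claw":2.0},{"linear":[0,0,0],"yaw":0,"claw":2.0}]' 40; python3 -m creep '[{"linear":[0,0,0.1],"yaw":0,"claw":2.0},{"linear":[0,0,0],"yaw":0,"claw":2.0},{"linear":[0,0,0],"yaw":0,"claw":2.0}]' 40
```

```text
time_s: 9.75
tcp_pos: [489.8, 297.9, 107.3]
tool_rot: [-180.0, -0.1, 25.2]
wrist_force: [-1.4, -0.6, 4.4]
opening: 31.2
gripper_force: 40.7
time_s: 10.05
tcp_pos: [490.4, 298.2, 107.3]
tool_rot: [-180.0, -0.2, 25.2]
wrist_force: [-1.1, -1.0, 9.6]
opening: 31.0
gripper_force: 41.0
```

It touched at TCP 107.3, which puts the stamp bottom on the nest floor. Next I'll release it.

```bash
python3 -m creep '[{"linear":[0,0,-0.15],"yaw":0,"claw":2.0},{"linear":[0,0,0],"yaw":0,"claw":3.4},{"linear":[0,0,0],"yaw":0,"claw":4.0},{"linear":[0,0,0],"yaw":0,"claw":4.8},{"linear":[0,0,0],"yaw":0,"claw":4.8},{"linear":[0,0,-2],"yaw":0,"claw":4.8},{"linear":[0,0,-3],"yaw":0,"claw":4.8},{"linear":[0,0,-3],"yaw":0,"claw":4.8},{"linear":[0,0,0],"yaw":0,"claw":4.8},{"linear":[0,0,0],"yaw":0,"claw":4.8}]' 40
python3 - <<'E'
from h import *
c=cam("wrist"); dump(c,"w7.pkl"); s=manip.sense(); print(s["tcp_pos"],s["tool_rot"],s["wrist_force"])
R=rot(s["tool_rot"]); p=proj(c,[[490,298,110]])[0]; u,v=p.astype(int); print(p)
k,y=yellow(c,105,(u-70,v-70,u+70,v+70)); print(k.min(0),k.max(0),y,R.T@(np.array([*y[0],105])-s["tcp_pos"]))
k,b=blue(c,114,(u-40,v-40,u+40,v+40)); print(k.min(0),k.max(0),b,R.T@(np.array([*b[0],114])-s["tcp_pos"]))
a=cv2.resize(c["im"][v-60:v+60,u-75:u+75],None,fx=4,fy=4,interpolation=cv2.INTER_CUBIC); save(dict(im=a),"pics/w7.png")
E
```

```text
time_s: 11.05
tcp_pos: [489.6, 297.8, 187.6]
tool_rot: [-180.0, -0.1, 25.2]
wrist_force: [-0.5, 0.7, -0.3]
opening: 47.8
gripper_force: 0.0
[488.84581836 297.42507585 186.18241178] [-1.79999652e+02  3.63153215e-02  2.51961283e+01] [-0.82361302  0.16645757 -0.25949242]
[315.01266251 207.00897437]
[277 169] [351 239] ((489.6377868652344, 298.369140625), (56.890602111816406, 55.04135513305664), 25.631399154663086) [ 1.16997778 -0.5165935  81.18168967]
[295 191] [334 227] ((489.4759521484375, 298.1802062988281), (28.32697105407715, 29.364700317382812), 25.171844482421875) [ 0.93740357 -0.41458588 72.18183465]
```

View pics/w7.png

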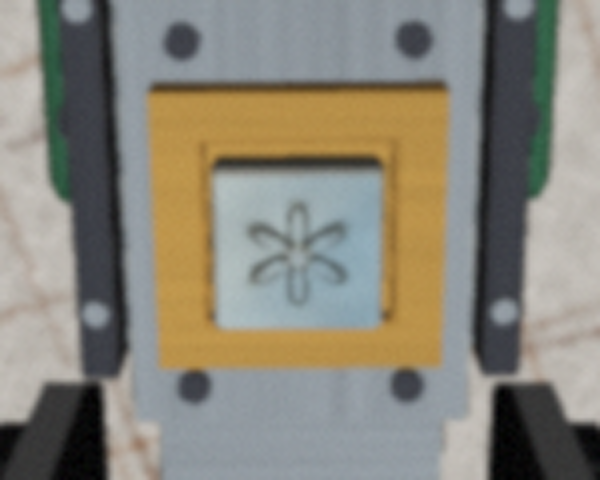

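The stamp is seated and centred in the nest to within about 0.3 mm, with the frame evenly visible around it. Next I'll close the fingers, back off in front of the handle and go down.

```bash
python3 -m creep '[{"linear":[-3.7,0,0],"yaw":0,"claw":0.0},{"linear":[-3.7,0,0],"yaw":0,"claw":0.0},{"linear":[-3.8,0.05,0],"yaw":0,"claw":0.0},{"linear":[0,0,0],"yaw":0,"claw":0.0},{"linear":[0,0,2.5],"yaw":0,"claw":0.0},{"linear":[0,0,2.5],"yaw":0,"claw":0.0},{"linear":[0,0,2],"yaw":0,"claw":0.0},{"linear":[0,0,0],"yaw":0,"claw":0.0},{"linear":[0,0,0],"yaw":0,"claw":0.0}]' 40
python3 -m creep '[{"linear":[1,0,0],"yaw":0,"claw":0.0},{"linear":[1,0,0],"yaw":0,"claw":0.0},{"linear":[1,0,0],"yaw":0,"claw":0.0},{"linear":[1,0,0],"yaw":0,"claw":0.0},{"linear":[1,0,0],"yaw":0,"claw":0.0},{"linear":[0,0,0],"yaw":0,"claw":0.0}]' 40
```

```text
time_s: 12.0
tcp_pos: [387.5, 249.2, 116.1]
tool_rot: [180.0, 0.1, 25.2]
wrist_force: [0.5, -0.7, 0.1]
opening: -0.1
gripper_force: 0.0
time_s: 12.6
tcp_pos: [434.8, 271.3, 117.1]
tool_rot: [180.0, -0.1, 25.2]
wrist_force: [-0.4, 0.2, -0.4]
opening: 0.3
gripper_force: 0.0
```

```bash
cat > nest.py <<'E'
from h import *
s=manip.sense(); c=cam("wrist"); R=rot(s["tool_rot"]); k,y=yellow(c,105,(200,0,430,260))
print(s["tcp_pos"],k.min(0),k.max(0),y,R.T@(np.array([*y[0],105])-s["tcp_pos"]))
u,v=proj(c,[*y[0],114])[:2].astype(int)
k,b=blue(c,114,(u-60,max(v-60,0),u+60,v+60)); print("stamp",b,R.T@(np.array([*b[0],114])-s["tcp_pos"]))
E
python3 nest.py
```

```text
[434.77348502 271.30949231 117.08228114] [249   0] [375 107] ((522.0132446289062, 313.8068542480469), (44.804176330566406, 55.749568939208984), 25.15070915222168) [97.01551903 -1.33197935 12.2064673 ]
stamp ((524.8898315429688, 315.16937255859375), (29.437641143798828, 29.37059783935547), 25.14965057373047) [100.20998779  -1.34021385   3.210551  ]
```

```bash
python3 -m creep '[{"linear":[1,0,0],"yaw":0,"claw":0.0},{"linear":[1,0,0],"yaw":0,"claw":0.0},{"linear":[1,0,0],"yaw":0,"claw":0.0},{"linear":[1,0,0],"yaw":0,"claw":0.0},{"linear":[1,0,0],"yaw":0,"claw":0.0},{"linear":[1,0,0],"yaw":0,"claw":0.0},{"linear":[1,0,0],"yaw":0,"claw":0.0},{"linear":[1,0,0],"yaw":0,"claw":0.0},{"linear":[0,0,0],"yaw":0,"claw":0.0}]' 40
python3 -m creep '[{"linear":[0.4,0,0],"yaw":0,"claw":0.0},{"linear":[0.3,0,0],"yaw":0,"claw":0.0},{"linear":[0.3,0,0],"yaw":0,"claw":0.0},{"linear":[0,0,0],"yaw":0,"claw":0.0},{"linear":[0,0,0],"yaw":0,"claw":0.0}]' 40
```

```text
time_s: 13.55
tcp_pos: [507.2, 305.3, 117.2]
tool_rot: [180.0, -0.1, 25.2]
wrist_force: [-0.2, -0.5, 0.3]
opening: -0.2
gripper_force: 0.0
time_s: 14.05
tcp_pos: [514.8, 309.1, 116.9]
tool_rot: [-180.0, -0.0, 25.2]
wrist_force: [0.1, 0.2, 0.3]
opening: -0.5
gripper_force: 0.0
```

```bash
python3 -m creep '[{"linear":[0.3,0,0],"yaw":0,"claw":0.0},{"linear":[0,0,0],"yaw":0,"claw":0.0},{"linear":[0,0,0],"yaw":0,"claw":0.0}]' 40;python3 -m creep '[{"linear":[0.3,0,0],"yaw":0,"claw":0.0},{"linear":[0,0,0],"yaw":0,"claw":0.0},{"linear":[0,0,0],"yaw":0,"claw":0.0}]' 40
```

```text
time_s: 14.35
tcp_pos: [516.2, 309.8, 116.5]
tool_rot: [180.0, 0.2, 25.2]
wrist_force: [-6.8, -4.0, 3.1]
opening: 0.1
gripper_force: 3.6
time_s: 14.65
tcp_pos: [516.5, 310.0, 116.3]
tool_rot: [180.0, 0.5, 25.2]
wrist_force: [-20.4, -9.9, 14.0]
opening: -0.3
gripper_force: 11.3
```

The bed is against its stop: the push force rose to about 22 N with no more travel. I'll back off, rise and go over the lever grip with the fingers turned across it.

```bash
python3 -m creep '[{"linear":[-1,0,0],"yaw":0,"claw":0.0},{"linear":[-3,0,0],"yaw":0,"claw":0.0},{"linear":[0,0,-3],"yaw":0,"claw":0.0},{"linear":[0,0,-4],"yaw":0,"claw":0.0},{"linear":[0,0,-3],"yaw":0,"claw":0.0},{"linear":[-0.6,3.2,0],"yaw":0,"claw":6.0},{"linear":[-0.6,3.2,0],"yaw":0,"claw":6.0},{"linear":[-0.6,3.2,0],"yaw":0,"claw":6.0},{"linear":[-0.5,3.2,0],"yaw":0,"claw":6.0}]' 40
python3 -m creep '[{"linear":[0,0,0],"yaw":-0.143,"claw":6.0},{"linear":[0,0,0],"yaw":-0.143,"claw":6.0},{"linear":[0,0,0],"yaw":-0.143,"claw":6.0},{"linear":[0,0,0],"yaw":-0.143,"claw":6.0},{"linear":[0,0,0],"yaw":-0.143,"claw":6.0},{"linear":[0,0,0],"yaw":-0.143,"claw":6.0},{"linear":[0,0,0],"yaw":-0.143,"claw":6.0},{"linear":[0,0,0],"yaw":-0.143,"claw":6.0},{"linear":[0,0,0],"yaw":-0.143,"claw":6.0},{"linear":[0,0,0],"yaw":-0.143,"claw":6.0}]' 40
python3 -m creep '[{"linear":[0,0,0],"yaw":-0.141,"claw":6.0},{"linear":[0,0,0],"yaw":0,"claw":6.0},{"linear":[0,0,0],"yaw":0,"claw":6.0}]' 40
cat > red.py <<'E'
from h import *
def red(c,z):
    m=cv2.inRange(cv2.cvtColor(c["im"],cv2.COLOR_RGB2HSV),(0,190,110),(6,255,255))|cv2.inRange(cv2.cvtColor(c["im"],cv2.COLOR_RGB2HSV),(175,190,110),(180,255,255))
    k=max(cv2.findContours(m,0,1)[0],key=cv2.contourArea)[:,0]
    return k,cv2.minAreaRect(np.array([onz(c,u,v,z)[:2] for u,v in k],np.float32))
if __name__=="__main__":
    s=manip.sense(); c=cam("wrist"); dump(c,"w8.pkl"); R=rot(s["tool_rot"]); k,y=red(c,98); print(s["tcp_pos"],s["tool_rot"],s["opening"],s["joints"].round(0)); print(k.min(0),k.max(0),y,R.T@(np.array([*y[0],98])-s["tcp_pos"]))
    save(c,"pics/w8.png")
    # nest + stamp from the side camera, where visible
    d=cam("side"); dump(d,"side8.pkl"); k,y=red(d,98); print("side",k.min(0),k.max(0),y)
E
python3 red.py
```

```text
time_s: 15.55
tcp_pos: [517.9, 167.9, 217.1]
tool_rot: [180.0, -0.1, 25.2]
wrist_force: [0.6, -1.1, -0.4]
opening: 57.9
gripper_force: 0.0
time_s: 16.55
tcp_pos: [517.7, 169.0, 216.9]
tool_rot: [179.9, 0.0, 107.5]
wrist_force: [-0.5, -0.4, 0.9]
opening: 60.1
gripper_force: 0.0
time_s: 16.85
tcp_pos: [517.7, 169.0, 216.9]
tool_rot: [180.0, 0.0, 115.0]
wrist_force: [-0.2, -0.3, -0.7]
opening: 60.6
gripper_force: 0.0
[517.65894426 168.9779686  216.88274139] [1.79970565e+02 5.21522668e-03 1.14966372e+02] 60.6022382236331 [ 13.  -1.  95.   0.  85. -12.]
[296 155] [317 222] ((512.4617919921875, 167.4193572998047), (18.419912338256836, 61.496002197265625), 27.110105514526367) [  0.7914997   -5.43044994 118.87989571]
side [607 131] [639 164] ((1817.61572265625, 159.2236328125), (297.791259765625, 119.1452865600586), 48.568931579589844)
```

```bash
python3 -m creep '[{"linear":[0.1,-0.5,0],"yaw":0,"claw":6.0},{"linear":[0,0,3.5],"yaw":0,"claw":6.0},{"linear":[0,0,3.5],"yaw":0,"claw":6.0},{"linear":[0,0,3.5],"yaw":0,"claw":6.0},{"linear":[0,0,2.2],"yaw":0,"claw":6.0},{"linear":[0,0,1.0],"yaw":0,"claw":6.0},{"linear":[0,0,0],"yaw":0,"claw":6.0},{"linear":[0,0,0],"yaw":0,"claw":6.0}]' 40
python3 -m creep '[{"linear":[0,0,0],"yaw":0,"claw":1.0},{"linear":[0,0,0],"yaw":0,"claw":1.0},{"linear":[0,0,0],"yaw":0,"claw":1.0},{"linear":[0,0,0],"yaw":0,"claw":1.0},{"linear":[0,0,0],"yaw":0,"claw":1.0},{"linear":[0,0,0],"yaw":0,"claw":1.0}]' 50
```

```text
time_s: 17.75
tcp_pos: [513.4, 167.9, 81.1]
tool_rot: [179.9, 0.0, 115.2]
wrist_force: [0.1, -0.1, 0.8]
opening: 60.2
gripper_force: 0.0
time_s: 18.35
tcp_pos: [511.4, 166.9, 79.1]
tool_rot: [-179.8, 0.0, 115.2]
wrist_force: [-3.3, -4.6, -2.1]
opening: 17.7
gripper_force: 48.9
```

The grip bar is pinched. I'll raise the lever along its arc, where tool +y is press +x and tool −z is up, checking partway.

```bash
python3 -m creep '[{"linear":[0,0.47,-1.42],"yaw":0,"claw":1.0},{"linear":[0,0.61,-1.37],"yaw":0,"claw":1.0},{"linear":[0,0,0],"yaw":0,"claw":1.0},{"linear":[0,0,0],"yaw":0,"claw":1.0}]' 50
python3 -c "
from h import *
s=manip.sense(); print(s['tcp_pos'],s['opening'],s['gripper_force'],s['wrist_force'])"
```

```text
time_s: 18.75
tcp_pos: [522.5, 172.3, 109.6]
tool_rot: [-180.0, 0.0, 115.2]
wrist_force: [-6.8, -4.8, 0.4]
opening: 17.9
gripper_force: 50.0
[522.45086154 172.2543546  109.55426138] 17.94480083919047 50.04007637500763 [-6.83635475 -4.80686426  0.44568938]
```

```bash
python3 -m creep '[{"linear":[0,0.75,-1.3],"yaw":0,"claw":1.0},{"linear":[0,0.87,-1.22],"yaw":0,"claw":1.0},{"linear":[0,0.99,-1.13],"yaw":0,"claw":1.0},{"linear":[0,1.1,-1.02],"yaw":0,"claw":1.0},{"linear":[0,0,0],"yaw":0,"claw":1.0}]' 50
python3 -m creep '[{"linear":[0,1.19,-0.91],"yaw":0,"claw":1.0},{"linear":[0,1.28,-0.78],"yaw":0,"claw":1.0},{"linear":[0,1.35,-0.65],"yaw":0,"claw":1.0},{"linear":[0,0,0],"yaw":0,"claw":1.0},{"linear":[0,0,0],"yaw":0,"claw":1.0}]' 50
```

```text
time_s: 19.25
tcp_pos: [558.4, 189.5, 157.1]
tool_rot: [179.7, -0.0, 115.2]
wrist_force: [-0.6, -0.1, -4.0]
opening: 17.4
gripper_force: 50.5
time_s: 19.75
tcp_pos: [590.4, 204.9, 177.8]
tool_rot: [-180.0, -0.0, 115.2]
wrist_force: [-0.5, 2.6, -5.4]
opening: 17.4
gripper_force: 51.1
```

```bash
python3 -m creep '[{"linear":[0,1.41,-0.51],"yaw":0,"claw":1.0},{"linear":[0,1.45,-0.37],"yaw":0,"claw":1.0},{"linear":[0,1.48,-0.22],"yaw":0,"claw":1.0},{"linear":[0,1.5,-0.08],"yaw":0,"claw":1.0},{"linear":[0,0,0],"yaw":0,"claw":1.0},{"linear":[0,0,0],"yaw":0,"claw":1.0},{"linear":[0,0,0],"yaw":0,"claw":1.0},{"linear":[0,0,0],"yaw":0,"claw":1.0}]' 50
python3 - <<'E'
from h import *
import time
from red import red
P=[]
for i in range(4):
    s=manip.sense(); P.append(s["tcp_pos"]); c=cam("wrist")
p=np.mean(P,0); print(p,s["opening"],s["wrist_force"]); R=rot(s["tool_rot"])
d=p-np.array([511.4,166.9,79.1]); a=np.radians(25.2); print("fwd",d[0]*np.cos(a)+d[1]*np.sin(a),"up",d[2], "expect 144.5 109.9")
k,y=red(c,p[2]+19); print(k.min(0),k.max(0),y,R.T@(np.array([*y[0],p[2]+19])-p))
E
```

```text
time_s: 20.55
tcp_pos: [642.0, 229.6, 189.0]
tool_rot: [-179.9, -0.1, 115.2]
wrist_force: [-1.9, 4.9, -9.7]
opening: 17.4
gripper_force: 51.0
[641.95987462 229.5685076  189.01203524] 16.950577492682243 [ -1.60823371   5.13669577 -10.7706756 ]
fwd 144.8170592924443 up 109.91203524016046 expect 144.5 109.9
[292 213] [336 339] ((644.3796997070312, 228.818115234375), (19.587261199951172, 65.59677124023438), 26.92738151550293) [ -1.68660714   1.84058028 -19.00490102]
```

The lever is upright: 144.8 mm forward and 109.9 mm up, against 144.5 and 109.9 expected, with little force along its swing and the grip held firmly. I'll hand the job in.

```bash
python3 -c "
from plant import manip
print(manip.finish_job())"
```

```text
the job is handed in; nothing more can be done
None
```

I handed the job in with the square stamp in the nest, the bed pushed to its stop and the cam lever held straight up by its grip; the hand-in returned no verdict, and I couldn't measure the table lift or the pad's pressure on the stamp directly.

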